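Take the filter cover off the growing room's fresh-air box for washing

ROBOT

A 6-joint arm with a two-finger parallel gripper is mounted at the origin on the work surface. World frame = base frame: x ahead of the robot, y to its left, z up, the work surface at z = 0. Lengths are in m, angles in degrees, forces in N, time in s.
With the tool pointing down it reaches from about 0.375 to 0.9 m from the base axis. Payload 3.1 kg.
Tool frame: the origin (TCP) lies on the centre line of the jaws, within the pads' length; the fingertips stand 17 mm ahead of it and the grasp point (between the pads) lies 2 mm behind it; z points along the fingers, y is the line along which they close (so a half turn about z gives the same grasp; the last joint's range is limited). The gripper opens to 87 mm and grips with 3 to 60 N. Pads are 19 mm wide; open, the fingers measure 117 mm over their backs; the gripper's body (75 mm by 190 mm) begins 51 mm behind the grasp point.
Start: joints at [58.7, 30.224, 82.088, -0, 67.689, -10.227], TCP at [0.225, 0.583, 0.24] pointing down, gripper open.
Joint ranges: [-176.69, 176.69], [-43.24, 126.21], [12.49, 139.97], [-82, 262], [0, 151.66], [-163.58, 163.58]. Speed limits (degrees/s): [159.86, 159.86, 180, 180, 180, 180].

INTERFACE

Orientations are given as a 3x3 rotation matrix whose columns are the frame's x, y, z axes.
In Python, from rig import bot, imaging, finder gives the robot as it stands. The module is installed in compiled form; this text tells all that it offers.
- The arm moves only by the tool play_rows, never from a script. Its argument "motion" is a list that holds one entry, the list of rows, each a list of 6 numbers: the shift along the tool's x, y, z in fractions of the full range, 1 being 1 m, then the turn, a rotation vector about the tool's x, y, z in normalised numbers (1 is 60 degrees). In form: [[[dx, dy, dz, wx, wy, wz], ...]]. A call has 1 to 8 rows; each row is the pose to reach, as a shift and turn from the pose commanded when the call began, along the tool's axes at that moment; what a row does not reach only later rows make up. A row lasts 1/12 s, in which the tool goes at most 41.7 mm and 7.16 degrees, less where a joint would pass 70% of its speed; a pose out of reach is approached as far as the arm can. A call with a gripper value outside its range is refused whole. "fingers" is the finger opening in m, from 0 to 0.087, set as the call begins (left out, the last holds). The fingers move at their own pace and stop on an object; the grip force is fixed at half the most. Time passes only in rows, so rows that repeat a pose let the fingers close. It gives the time, the measured TCP pose, the force, the opening and the grip force at its end, in the units of the state.
- bot.read_state(): the state, without advancing time (a new reading comes with each control period).
- imaging.capture(name): name is "scene" or "top"; returns a dict with "frame" (384x512x3 uint8, red, green, blue), "camera_matrix" (3x3 intrinsics, pixels), "k1" (the pictures are not rectified: a ray, as slopes to the right and down, at radius r is drawn at 1 + k1 r^2 times it, then the intrinsics apply), "R" (3x3) and "t" (3): a world point X has camera coordinates R X + t. Camera axes: x right, y down, z forward; pixel columns grow to the right and rows downward; lengths in m; the calibration is good to about 2 mm. A picture is of the moment at which its call begins. There is no depth.
- bot.hand_in(): hands the job in; it is judged then, once.
Trained networks look in the newest picture that a camera, given by its name, has taken for a name from the list of things; names that differ only in an ending like _2 or _b are one class to them, and where a whole thing is asked for, a point or a joint stands for the part that bears it (a point fixed in the world has none). Each returns a list of dicts, best first, with "confidence" (0 to 1); they miss things now and then, are a little off and sometimes report something else, mostly with a low value. They report only what shows in the picture. A call takes as long as a camera call.
- finder.recognise(camera, name): "at" ([x, y, z] in m, in world coordinates, good to about 4 mm: the middle of the surface that is visible of it).
- finder.outline_of(camera, name): "pixels" (384x512 bool, what is visible of it).
The state is a dict: "time_s": time; "joint_positions": joint angles; "qvel": joint speeds; "tau": joint torques, N m; "position": TCP position; "tcp_rot": TCP orientation; "force": force on the tool from outside, world axes, zero at the start; "moment": the same for the moment, N m; "opening": opening from 0.0 (shut) to 1.0 (fully open); "grasp_force": force on a finger pad.
Only numpy, scipy, OpenCV 4.12 (cv2) and the standard library are available. Lean on these libraries where they do the work, as an engineer would, in place of code of your own. Each camera call takes 0.05 s, during which the arm holds its last target. There are 200 camera calls.

TASK

The filter of the fresh-air box is due for washing. Push the slide gate of its duct fully shut first, so that no unfiltered air gets into the growing room; then squeeze the cover's two snap tabs together to unclip it, lift it out with the filter that hangs under it, and lay it gently, filter side down, flat on the floor of the empty white crate. Do not drop it and leave the other things on the bench where they are.

Things in the scene. Friction and masses are not known exactly. Their poses are not given: they have to be found in the camera images.
- filterbox: Fresh-air filter box, fixed: grey sheet metal, 210 (its x) x 160 (its y) x 125 mm high, the clip-on cover in its top. A duct with the slide gate leaves its -y side and bends down through the bench; a small terminal box stands 30 mm out of its -x end. Origin: centre of its underside, on the bench; z up. Left or right on the bench ahead of the robot, turned up to 0.3 rad.
- gate (a joint): Slide gate, in m: 0 = fully shut (pushed down to its stop), up to 0.08 = fully open (pulled up). A steel blade that slides straight up and down in its frame on the duct; it stays where it is left and takes about 4 N of downward push to move.
- gate_top (a point): Middle of the top of the slide gate's flat T handle (92 mm along the box's x, 34 mm along its y, level). It lies at y = -116 mm of the filter box; 130 mm above the bench when shut, that plus the joint's value when open. The frame below it is 112 x 22 mm and 118 mm high.
- cover: Clip-on cover, grey louvred plastic, 0.28 kg, plate 170 (its x) x 104 (its y) x 8 mm; the pleated filter fixed under it is 144 x 78 mm, 52 mm deep. Origin: centre of the filter's underside, z up; plate 52 to 60 mm above it. Clipped on, its axes are parallel to the box's, origin at z = 73 mm of the box. It must rise straight for 52 mm to leave the opening (2 to 3 mm clearance).
- tab_l_ear (a point): Point on the outer side of the ear of the +y snap tab, 87 mm above the cover's origin and 33 mm to +y. Each tab is a springy leg in a notch at the middle of the cover's long side, barbed under a tongue of the box; its upright ear is 32 mm wide (x), 5 mm thick, leans outward 0.1 rad, top 96 mm above the cover's origin. Over both outer faces: 61 mm near the plate, 68 mm at the top.
- tab_r_ear (a point): The same point on the -y snap tab. Squeeze the ears along the cover's y, from above, one finger on each, fingertips a few mm above the plate. The barbs are free when the ears are about 50 mm apart over their outer faces just above the plate (about 9 N); stop at about 42 mm (12 N). A grip of about 25 N keeps them squeezed and carries the cover.
- tab_l (a joint): Angle of the +y snap tab (rad): 0 at rest, grows as it is squeezed inward; its barb is free from 0.09, stop at 0.15. It springs back.
- tab_r (a joint): Angle of the -y snap tab, the same.
- crate: The empty white slatted crate, loose on the bench, about 0.7 kg: 300 mm long (its x) x 210 mm wide (its y) x 80 mm high, walls 6 mm (rim 12 mm), floor 5 mm thick. Origin: centre of its underside; z up. It stands on the side of the bench that the filter box leaves free. Another white crate, full of brown substrate bags, stands at the left edge of the bench and is not meant.
- spray: Bystander: pale bottle with a black cap, 68 mm wide, 170 mm high, standing on the bench behind the filter box (its +x end); origin at its underside.
- jar: Bystander: glass jar, 76 mm wide, 110 mm high, standing behind the crate; origin at its underside.
- brush: Bystander: hand brush, 190 mm long, lying on the bench to the robot's left; origin at its underside.
- logger: Bystander: white climate logger, 75 x 30 mm, 110 mm high, standing on the bench to the robot's right; origin at its underside.
- bag: Bystander: brown substrate bag, 104 mm wide, 194 mm high, standing at the back of the bench, in the middle; origin at its underside.

How it is judged:
By the outcome, as a careful person would: the job done as asked, in the order asked, and still so for the second after the job is handed in, with the robot touching nothing.
It also fails if it takes over 51 s, if anything falls off the work surface, if the arm or the gripper's body presses on something with over 40 N, if the wrist force passes 120 N, or if a joint passes its speed limit or range.

## Working session

There is one attempt and no reset: what is moved stays moved. The work goes in short steps, Python scripts to look and compute and a tool call to move; the robot and the scene stay as the last step left them, time stands still between calls to the robot, and variables do not carry over. Pictures are saved under pics/ and viewed, at most 10 in all, crops included, and the job is handed in when it is done.

Besides the shell and the picture viewer there is one more tool, called after "Emit:" by a JSON object that holds its "fn" and its "kwargs", one argument or row to a line. play_rows: Moves the arm, as the interface text tells. Its arguments: {"type":"object","properties":{"motion":{"type":"array"},"fingers":{"type":"number"}},"required":["motion"]}

```bash
mkdir -p pics; cat > h.py <<'E'
import numpy as np, cv2
from rig import bot, imaging, finder
E
python3 - <<'E'
from h import *
s=bot.read_state(); print(s['time_s'],s['position'],np.round(s['tcp_rot'],3).tolist(),s['opening'])
for c in('scene','top'):
    d=imaging.capture(c); cv2.imwrite(f'pics/{c}0.png',d['frame'][:,:,::-1]); np.savez(c+'.npz',**d)
    print(c,np.round(d['camera_matrix'],1).tolist(),d['k1'],np.round(-d['R'].T@d['t'],3))
    for n in('filterbox','gate_top','cover','tab_l_ear','tab_r_ear','crate','gate','spray','jar','bag','logger','brush'):
        r=finder.recognise(c,n); print(n,[(np.round(q['at'],3).tolist(),round(q['confidence'],2)) for q in r[:3]])
E
```

```text
0.0 [0.22434513 0.58261004 0.23857711] [[-0.933, 0.36, -0.001], [0.36, 0.933, -0.002], [0.0, -0.002, -1.0]] 0.9979519938088277
scene [[425.6, 0.0, 246.4], [0.0, 425.6, 192.2], [0.0, 0.0, 1.0]] 0.03751871564802205 [1.076 0.623 1.499]
filterbox [([0.497, -0.164, 0.12], 0.9)]
gate_top [([0.468, -0.302, 0.181], 0.63)]
cover [([0.496, -0.192, 0.13], 0.78), ([0.482, -0.214, 0.148], 0.15)]
tab_l_ear [([0.492, -0.157, 0.151], 0.37)]
tab_r_ear [([0.481, -0.218, 0.146], 0.45)]
crate []
gate [([0.467, -0.299, 0.187], 0.95), ([0.485, 0.234, 0.003], 0.65)]
spray [([0.664, -0.22, 0.102], 0.7)]
jar [([0.698, 0.28, 0.111], 0.84), ([0.484, 0.238, 0.004], 0.53)]
bag [([0.779, 0.025, 0.175], 0.87), ([0.445, -0.512, 0.08], 0.28)]
logger [([0.446, -0.514, 0.079], 0.75)]
brush [([0.391, 0.464, 0.018], 0.63), ([0.492, -0.157, 0.154], 0.59), ([0.447, -0.514, 0.082], 0.32)]
top [[453.9, 0.0, 255.0], [0.0, 453.9, 193.0], [0.0, 0.0, 1.0]] -0.14039614880606283 [ 0.399 -0.037  1.811]
filterbox [([0.461, -0.242, 0.126], 0.93)]
gate_top [([0.466, -0.3, 0.201], 0.72), ([0.674, 0.261, 0.111], 0.29)]
cover [([0.484, -0.187, 0.134], 0.67)]
tab_l_ear [([0.464, -0.302, 0.198], 0.57)]
tab_r_ear []
crate [([0.462, -0.242, 0.127], 0.75), ([0.492, 0.247, 0.002], 0.73)]
gate [([0.464, -0.302, 0.2], 0.76)]
spray [([0.644, -0.229, 0.114], 0.71)]
jar [([0.679, 0.263, 0.112], 0.54), ([0.385, 0.464, 0.02], 0.15)]
bag [([0.751, -0.004, 0.187], 0.88), ([0.49, 0.25, 0.001], 0.15)]
logger [([0.433, -0.516, 0.11], 0.63)]
brush [([0.386, 0.465, 0.02], 0.75)]
```

View pics/scene0.png

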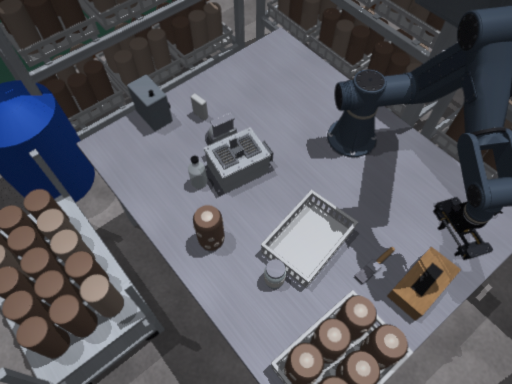

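View pics/top0.png

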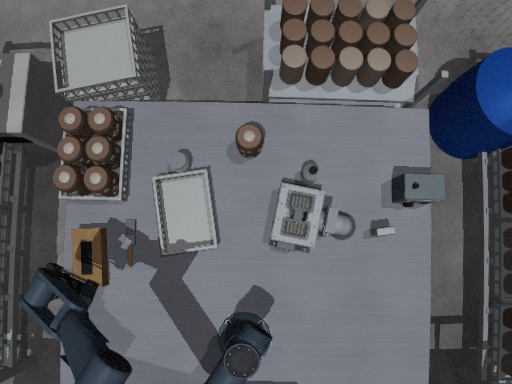

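```bash
python3 - <<'E'
from h import *
t=cv2.imread('pics/top0.png'); s=cv2.imread('pics/scene0.png')
a=cv2.resize(t[170:260,262:362],None,fx=6,fy=6,interpolation=cv2.INTER_CUBIC)
cv2.imwrite('pics/topbox.png',a)
b=cv2.resize(s[105:195,195:285],None,fx=6.6,fy=6.6,interpolation=cv2.INTER_CUBIC); cv2.imwrite('pics/scbox.png',b)
c=cv2.resize(t[155:265,140:230],None,fx=5.4,fy=5.4,interpolation=cv2.INTER_CUBIC)
cv2.imwrite('pics/topcrate.png',c)
E
```

```text
(no output)
```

View pics/topbox.png

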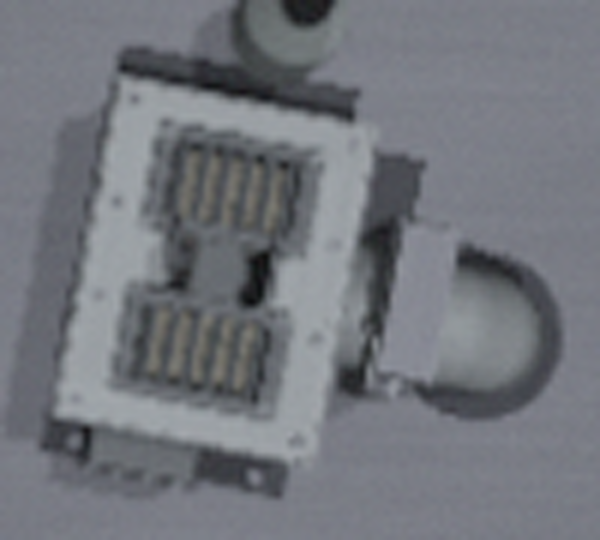

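View pics/scbox.png

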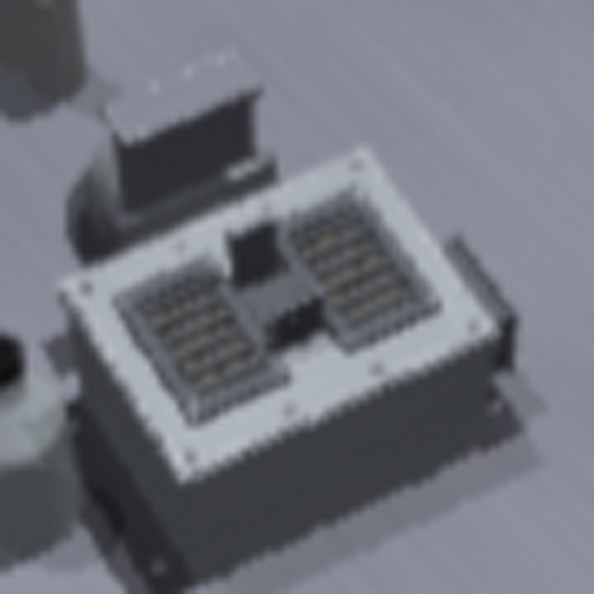

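View pics/topcrate.png

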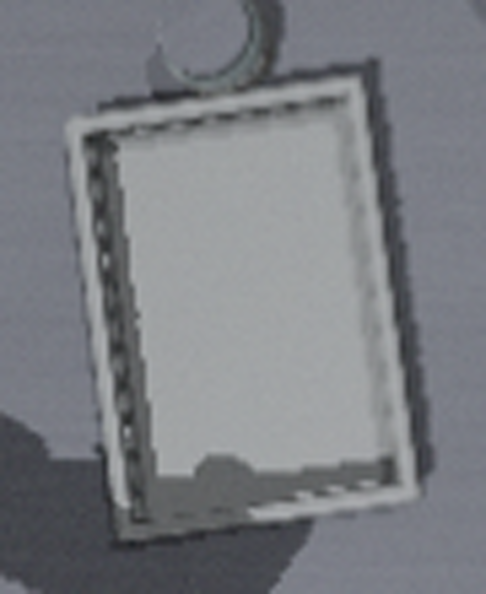

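```bash
cat >> h.py <<'E'
from scipy.optimize import least_squares
def proj(d,X):
    p=np.asarray(X)@d['R'].T+d['t']; s=p[:,:2]/p[:,2:]; s=s*(1+float(d['k1'])*(s**2).sum(1,keepdims=True))
    K=d['camera_matrix']; return s*[K[0,0],K[1,1]]+K[:2,2]
def pl(P,p):
    c,s=np.cos(p[2]),np.sin(p[2]); P=np.asarray(P,float)
    return np.c_[p[0]+c*P[:,0]-s*P[:,1],p[1]+s*P[:,0]+c*P[:,1],P[:,2]]
E
python3 - <<'E'
from h import *
T=np.load('top.npz');S=np.load('scene.npz')
px=lambda l,f,o:(np.array(l)+.5)/f-.5+o
sq=lambda a,b,z:np.array([[a,b,z],[a,-b,z],[-a,-b,z],[-a,b,z]])
box=sq(.105,.08,.125)
t=px([(118,78),(378,130),(312,465),(57,418)],6,[262,170])
s=px([(185,480),(60,288),(365,148),(500,335)],6.6,[195,105])
def show(n,obs,p0):
    f=lambda p:np.concatenate([(proj(d,pl(m(p),p))-o).ravel() for d,m,o in obs])
    r=least_squares(f,p0); print(n,np.round(r.x,4),'deg',np.degrees(r.x[2]).round(2),np.round(r.fun,1)); return r.x
b=lambda p:box
p=show('both',[(T,b,t),(S,b,s)],[.49,-.19,-.2]); show('top',[(T,b,t)],p); show('sc',[(S,b,s)],p)
tg=px([(405,218),(458,230),(437,380),(385,370)],6,[262,170])  # order +x+y,+x-y,-x-y,-x+y
sg=px([(130,140),(104,107),(235,48),(262,92)],6.6,[195,105])
def hf(h):
    g=sq(.046,.017,.13+h[0])-[0,.116,0]
    return np.concatenate([(proj(T,pl(g,p))-tg).ravel(),(proj(S,pl(g,p))-sg).ravel()])
r=least_squares(hf,[.06]);print('gate',r.x,np.round(r.fun,1))
cr=sq(.15,.105,.08)
tc=px([(68,122),(362,78),(420,492),(115,540)],5.4,[140,155])
show('crate',[(T,lambda p:cr,tc)],[.49,.25,.1])
E
```

```text
both [ 0.4835 -0.1886 -0.1686] deg -9.66 [ 0.5  0.3 -0.9 -0.2 -0.1 -0.7 -0.  -1.1  0.5 -0.5  0.7 -0.6  0.1  0.1
 -0.3 -0.8]
top [ 0.4819 -0.1891 -0.1672] deg -9.58 [ 0.6  0.7 -0.8  0.2  0.1 -0.3  0.2 -0.6]
sc [ 0.4857 -0.1873 -0.1707] deg -9.78 [ 0.2  0.   0.5 -0.2 -0.1  0.5 -0.5 -0.3]
gate [0.069903] [-0.1  0.2  0.4  0.1 -0.7  0.4 -1.4  0.3 -0.4  0.8 -0.4 -0.1  0.3 -0.1
  0.3 -1. ]
crate [0.4865 0.2419 0.1697] deg 9.73 [ 0.3 -0.3 -0.7  0.  -0.9  0.7  1.3 -0.5]
```

The rows are not in the units I measure in: turns go in shares of 60 degrees. I convert before sending: -11.4 degrees / 60 = -0.19.

Emit:
{"fn": "play_rows", "kwargs": {
  "motion": [
    [[-0.018, -0.015, -0.004, 0, 0, -0.0167], [-0.048, -0.039, -0.01, 0, 0, -0.05], [-0.08, -0.065, -0.016, 0, 0, -0.0833], [-0.112, -0.091, -0.022, 0, 0, -0.1167], [-0.144, -0.117, -0.027, 0, 0, -0.15], [-0.174, -0.142, -0.031, 0, 0, -0.175], [-0.2, -0.163, -0.031, 0, 0, -0.19], [-0.216, -0.176, -0.031, 0, 0, -0.19]]
  ],
  "fingers": 0
}}

```text
time_s: 1.97
position: [0.3644, 0.3387, 0.2711]
tcp_rot: [[-0.986, 0.17, 0.001], [0.17, 0.986, -0.0], [-0.001, -0.0, -1.0]]
force: [1.0, -0.4, 1.3]
opening: 0.478
grasp_force: 0.0
```

```bash
cat >> h.py <<'E'
def go(x,y,z,ang):
    "tool-frame shift and turn to world x,y,z with tool y at ang deg, tool down"
    from scipy.spatial.transform import Rotation as Ro
    s=bot.read_state(); R=np.array(s['tcp_rot']); a=np.radians(ang); Y=np.array([np.cos(a),np.sin(a),0]); Z=np.array([0,0,-1.])
    Rt=np.c_[np.cross(Y,Z),Y,Z]
    print('t',round(s['time_s'],2),'pos',np.round(s['position'],4),'F',np.round(s['force'],1),'op',round(s['opening']*.087,4),'grip',round(s['grasp_force'],1))
    print('shift',np.round(R.T@(np.array([x,y,z])-s['position']),4),'turn',np.round(Ro.from_matrix(R.T@Rt).as_rotvec(degrees=True),2))
E
python3 -c "
from h import *
go(.5,.05,.27,80.34);go(.464,-.303,.26,80.34)"
```

```text
t 1.97 pos [0.3644 0.3387 0.2711] F [ 1.  -0.4  1.3] op 0.0416 grip 0.0
shift [-0.1825 -0.2615  0.0014] turn [-0.01  0.08 -0.1 ]
t 1.97 pos [0.3644 0.3387 0.2711] F [ 1.  -0.4  1.3] op 0.0416 grip 0.0
shift [-0.2069 -0.6155  0.0115] turn [-0.01  0.08 -0.1 ]
```

Emit:
{"fn": "play_rows", "kwargs": {
  "motion": [
    [[-0.012, -0.018, 0, 0, 0, 0], [-0.035, -0.05, 0, 0, 0, 0], [-0.058, -0.083, 0, 0, 0, 0], [-0.081, -0.116, 0, 0, 0, 0], [-0.104, -0.149, 0, 0, 0, 0], [-0.127, -0.184, 0, 0, 0, 0], [-0.15, -0.221, 0, 0, 0, 0], [-0.17, -0.26, 0, 0, 0, 0]]
  ]
}}

```text
time_s: 2.63
position: [0.4867, 0.0585, 0.2709]
tcp_rot: [[-0.986, 0.168, 0.002], [0.168, 0.986, 0.0], [-0.002, 0.0, -1.0]]
force: [0.5, 0.0, 1.2]
opening: 0.007
grasp_force: 0.0
```

Emit:
{"fn": "play_rows", "kwargs": {
  "motion": [
    [[-0.01, -0.04, 0, 0, 0, 0], [-0.016, -0.08, 0, 0, 0, 0], [-0.022, -0.12, 0, 0, 0, 0], [-0.028, -0.16, 0, 0, 0, 0], [-0.032, -0.2, 0, 0, 0, 0], [-0.035, -0.24, 0, 0, 0, 0], [-0.036, -0.275, 0, 0, 0, 0], [-0.036, -0.3, 0, 0, 0, 0]]
  ]
}}

```text
time_s: 3.3
position: [0.4704, -0.2449, 0.2708]
tcp_rot: [[-0.985, 0.17, 0.001], [0.17, 0.985, -0.002], [-0.001, -0.002, -1.0]]
force: [0.7, -0.8, 0.2]
opening: 0.002
grasp_force: 0.0
```

```bash
python3 -c "
from h import *
go(.464,-.303,.235,80.34)"
```

```text
t 3.3 pos [ 0.4704 -0.2449  0.2708] F [ 0.7 -0.8  0.2] op 0.0002 grip 0.0
shift [-0.0036 -0.0583  0.0359] turn [-0.09  0.07 -0.13]
```

Emit:
{"fn": "play_rows", "kwargs": {
  "motion": [
    [[-0.001, -0.02, 0.005, 0, 0, 0], [-0.002, -0.04, 0.013, 0, 0, 0], [-0.004, -0.055, 0.021, 0, 0, 0], [-0.004, -0.058, 0.028, 0, 0, 0], [-0.004, -0.058, 0.033, 0, 0, 0], [-0.004, -0.058, 0.036, 0, 0, 0]]
  ]
}}

```text
time_s: 3.8
position: [0.4644, -0.2978, 0.2334]
tcp_rot: [[-0.986, 0.168, -0.002], [0.168, 0.986, 0.002], [0.002, 0.002, -1.0]]
force: [-0.0, 0.7, -0.3]
opening: 0.005
grasp_force: 0.0
```

```bash
python3 - <<'E'
from h import *
go(.464,-.303,.147,80.34)
d=imaging.capture('scene')
cv2.imwrite('pics/sc1.png',cv2.resize(d['frame'][70:195,175:290,::-1],None,fx=4.7,fy=4.7,interpolation=cv2.INTER_CUBIC))
E
```

```text
t 3.8 pos [ 0.4644 -0.2978  0.2334] F [-0.   0.7 -0.3] op 0.0004 grip 0.0
shift [-0.0006 -0.0053  0.0864] turn [ 0.12 -0.11 -0.01]
```

View pics/sc1.png

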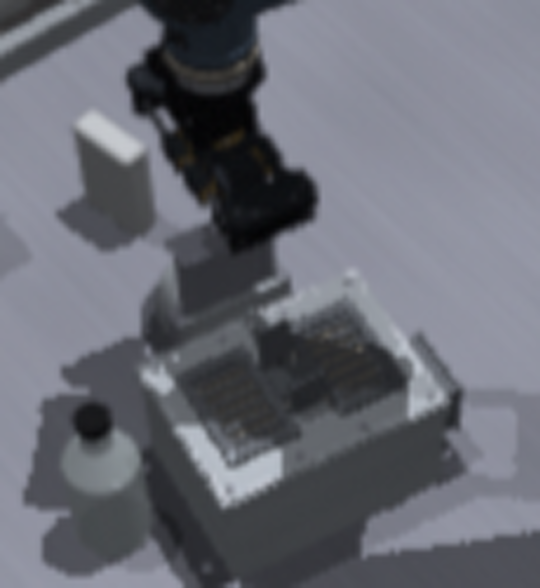

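Emit:
{"fn": "play_rows", "kwargs": {
  "motion": [
    [[0, 0, 0.006, 0, 0, 0], [0, 0, 0.014, 0, 0, 0], [0, 0, 0.02, 0, 0, 0], [0, 0, 0.026, 0, 0, 0], [0, 0, 0.033, 0, 0, 0], [0, 0, 0.04, 0, 0, 0], [0, 0, 0.047, 0, 0, 0], [0, 0, 0.054, 0, 0, 0]]
  ]
}}

```text
time_s: 4.52
position: [0.465, -0.2987, 0.18]
tcp_rot: [[-0.986, 0.168, 0.0], [0.168, 0.986, 0.001], [-0.0, 0.001, -1.0]]
force: [1.5, 3.2, 3.6]
opening: 0.007
grasp_force: 2.2
```

Emit:
{"fn": "play_rows", "kwargs": {
  "motion": [
    [[0, 0, 0.006, 0, 0, 0], [0, 0, 0.012, 0, 0, 0], [0, 0, 0.018, 0, 0, 0], [0, 0, 0.024, 0, 0, 0], [0, 0, 0.028, 0, 0, 0], [0, 0, 0.031, 0, 0, 0], [0, 0, 0.033, 0, 0, 0], [0, 0, 0.034, 0, 0, 0]]
  ]
}}

```text
time_s: 5.18
position: [0.4648, -0.2993, 0.1473]
tcp_rot: [[-0.986, 0.168, -0.0], [0.168, 0.986, -0.0], [0.0, -0.0, -1.0]]
force: [-0.9, 3.8, 16.4]
opening: 0.003
grasp_force: 8.2
```

Emit:
{"fn": "play_rows", "kwargs": {
  "motion": [
    [[0, 0, 0.001, 0, 0, 0], [0, 0, 0.002, 0, 0, 0], [0, 0, 0.002, 0, 0, 0]]
  ]
}}

```text
time_s: 5.43
position: [0.4648, -0.2993, 0.1473]
tcp_rot: [[-0.986, 0.168, 0.001], [0.168, 0.986, -0.001], [-0.001, -0.001, -1.0]]
force: [-2.4, 5.6, 19.4]
opening: 0.005
grasp_force: 10.2
```

Emit:
{"fn": "play_rows", "kwargs": {
  "motion": [
    [[0, 0, -0.008, 0, 0, 0], [0, 0, -0.025, 0, 0, 0], [0, 0, -0.05, 0, 0, 0], [0, 0, -0.075, 0, 0, 0], [0, 0, -0.1, 0, 0, 0], [0, 0, -0.115, 0, 0, 0], [0, 0, -0.12, 0, 0, 0], [0, 0, -0.12, 0, 0, 0]]
  ]
}}

```text
time_s: 6.1
position: [0.4651, -0.3002, 0.2656]
tcp_rot: [[-0.986, 0.168, 0.002], [0.168, 0.986, -0.003], [-0.002, -0.003, -1.0]]
force: [-1.3, -0.0, 0.0]
opening: 0.003
grasp_force: 0.0
```

```bash
python3 - <<'E'
from h import *
go(.4835,-.1886,.23,80.34)
for c in('scene','top'):
    imaging.capture(c)
    for n in('gate_top','cover','tab_l_ear','tab_r_ear'):
        print(c,n,[(np.round(q['at'],3).tolist(),round(q['confidence'],2)) for q in finder.recognise(c,n)[:2]])
p=[.4835,-.1886,-.1686];print(pl([[0,.033,.16],[0,-.033,.16],[0,-.116,.13]],p).round(3))
E
```

```text
t 6.1 pos [ 0.4651 -0.3002  0.2656] F [-1.3 -0.   0. ] op 0.0003 grip 0.0
shift [0.0007 0.1132 0.0353] turn [-0.16  0.12 -0.02]
scene gate_top [([0.466, -0.304, 0.13], 0.69)]
scene cover [([0.494, -0.19, 0.128], 0.81)]
scene tab_l_ear [([0.446, -0.514, 0.082], 0.55)]
scene tab_r_ear [([0.48, -0.218, 0.147], 0.39)]
top gate_top [([0.643, -0.231, 0.114], 0.68)]
top cover [([0.487, -0.182, 0.134], 0.63), ([0.387, 0.466, 0.019], 0.26)]
top tab_l_ear []
top tab_r_ear []
[[ 0.489 -0.156  0.16 ]
 [ 0.478 -0.221  0.16 ]
 [ 0.464 -0.303  0.13 ]]
```

Emit:
{"fn": "play_rows", "kwargs": {
  "motion": [
    [[0, 0.012, 0, 0, 0, 0], [0, 0.035, 0, 0, 0, 0], [0, 0.06, 0, 0, 0, 0], [0, 0.085, 0, 0, 0, 0], [-0.001, 0.104, 0.004, 0, 0, 0], [-0.001, 0.114, 0.012, 0, 0, 0], [-0.001, 0.114, 0.024, 0, 0, 0], [-0.001, 0.114, 0.03, 0, 0, 0]]
  ],
  "fingers": 0.087
}}

```text
time_s: 7.27
position: [0.4845, -0.1855, 0.2333]
tcp_rot: [[-0.986, 0.166, -0.002], [0.166, 0.986, 0.001], [0.002, 0.001, -1.0]]
force: [-0.8, 0.0, -0.3]
opening: 0.523
grasp_force: 0.0
```

Emit:
{"fn": "play_rows", "kwargs": {
  "motion": [
    [[0, 0, 0, 0, 0, 0], [0, 0, 0, 0, 0, 0], [0, 0, 0, 0, 0, 0]]
  ]
}}

```text
time_s: 7.52
position: [0.4852, -0.1875, 0.2347]
tcp_rot: [[-0.986, 0.169, 0.0], [0.169, 0.986, -0.0], [-0.001, -0.0, -1.0]]
force: [0.9, 0.3, 0.5]
opening: 0.755
grasp_force: 0.0
```

```bash
python3 -c "
from h import *
go(.485,-.188,.155,80.34)"
```

```text
t 7.52 pos [ 0.4852 -0.1875  0.2347] F [0.9 0.3 0.5] op 0.0657 grip 0.0
shift [ 0.0002 -0.0005  0.0797] turn [-0.02  0.03 -0.06]
```

Emit:
{"fn": "play_rows", "kwargs": {
  "motion": [
    [[0, 0, 0, 0, 0, 0], [0, 0, 0, 0, 0, 0], [0, 0, 0, 0, 0, 0], [0, 0, 0, 0, 0, 0], [0, 0, 0, 0, 0, 0], [0, 0, 0.005, 0, 0, 0], [0, 0, 0.012, 0, 0, 0], [0, 0, 0.02, 0, 0, 0]]
  ]
}}

```text
time_s: 8.18
position: [0.485, -0.1869, 0.214]
tcp_rot: [[-0.986, 0.168, 0.0], [0.168, 0.986, -0.0], [-0.0, -0.0, -1.0]]
force: [0.6, 0.1, -0.5]
opening: 0.999
grasp_force: 0.0
```

Emit:
{"fn": "play_rows", "kwargs": {
  "motion": [
    [[0, 0, 0.008, 0, 0, 0], [0, 0, 0.018, 0, 0, 0], [0, 0, 0.028, 0, 0, 0], [0, 0, 0.038, 0, 0, 0], [0, 0, 0.047, 0, 0, 0], [0, 0, 0.054, 0, 0, 0], [0, 0, 0.058, 0, 0, 0], [0, 0, 0.059, 0, 0, 0]]
  ]
}}

```text
time_s: 8.85
position: [0.4846, -0.1867, 0.1545]
tcp_rot: [[-0.986, 0.168, -0.001], [0.168, 0.986, 0.001], [0.002, 0.001, -1.0]]
force: [-0.3, -0.9, 0.2]
opening: 1.0
grasp_force: 0.0
```

```bash
python3 - <<'E'
from h import *
go(.485,-.188,.155,80.34)
d=imaging.capture('scene')
cv2.imwrite('pics/sc2.png',cv2.resize(d['frame'][70:195,175:290,::-1],None,fx=4.7,fy=4.7,interpolation=cv2.INTER_CUBIC))
E
```

```text
t 8.85 pos [ 0.4846 -0.1867  0.1545] F [-0.3 -0.9  0.2] op 0.087 grip 0.0
shift [-0.0006 -0.0012 -0.0005] turn [ 0.04 -0.09 -0.02]
```

View pics/sc2.png

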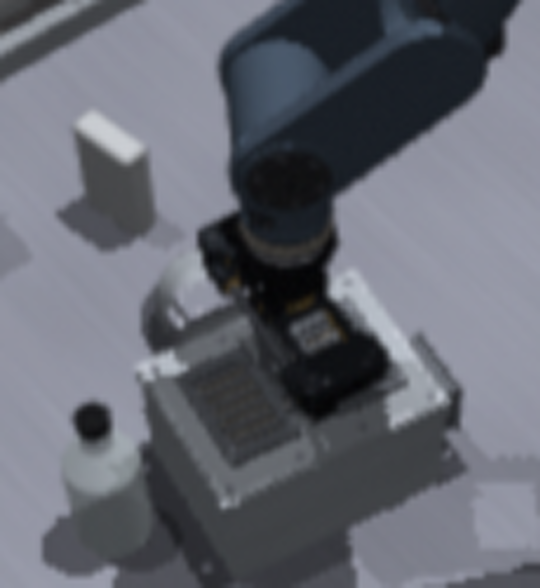

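Emit:
{"fn": "play_rows", "kwargs": {
  "motion": [
    [[0, 0, 0, 0, 0, 0], [0, 0, 0, 0, 0, 0], [0, 0, 0, 0, 0, 0], [0, 0, 0, 0, 0, 0], [0, 0, 0, 0, 0, 0], [0, 0, 0, 0, 0, 0], [0, 0, 0, 0, 0, 0], [0, 0, 0, 0, 0, 0]]
  ],
  "fingers": 0.03
}}

```text
time_s: 9.57
position: [0.4855, -0.1878, 0.1564]
tcp_rot: [[-0.986, 0.168, 0.001], [0.168, 0.986, -0.002], [-0.002, -0.002, -1.0]]
force: [-0.5, -2.7, 3.5]
opening: 0.48
grasp_force: 13.9
```

Emit:
{"fn": "play_rows", "kwargs": {
  "motion": [
    [[0, 0, 0, 0, 0, 0], [0, 0, 0, 0, 0, 0], [0, 0, 0, 0, 0, 0], [0, 0, 0, 0, 0, 0], [0, 0, 0, 0, 0, 0], [0, 0, 0, 0, 0, 0]]
  ]
}}

```text
time_s: 10.07
position: [0.4855, -0.1878, 0.1563]
tcp_rot: [[-0.986, 0.168, 0.001], [0.168, 0.986, -0.002], [-0.002, -0.002, -1.0]]
force: [-1.5, -3.1, 6.6]
opening: 0.46
grasp_force: 30.1
```

Emit:
{"fn": "play_rows", "kwargs": {
  "motion": [
    [[0, 0, -0.001, 0, 0, 0], [0, 0, -0.003, 0, 0, 0], [0, 0, -0.006, 0, 0, 0], [0, 0, -0.009, 0, 0, 0], [0, 0, -0.012, 0, 0, 0], [0, 0, -0.015, 0, 0, 0]]
  ]
}}

```text
time_s: 10.57
position: [0.4843, -0.1871, 0.17]
tcp_rot: [[-0.986, 0.168, -0.002], [0.168, 0.986, 0.0], [0.002, -0.0, -1.0]]
force: [0.2, -4.2, -5.7]
opening: 0.46
grasp_force: 29.8
```

Emit:
{"fn": "play_rows", "kwargs": {
  "motion": [
    [[0, -0.001, -0.003, 0, 0, 0], [0, -0.001, -0.007, 0, 0, 0], [0, -0.001, -0.012, 0, 0, 0], [0, -0.001, -0.017, 0, 0, 0], [0, -0.001, -0.022, 0, 0, 0], [0, -0.001, -0.027, 0, 0, 0], [0, -0.001, -0.032, 0, 0, 0], [0, -0.001, -0.037, 0, 0, 0]]
  ]
}}

```text
time_s: 11.23
position: [0.4848, -0.1874, 0.2082]
tcp_rot: [[-0.986, 0.168, 0.0], [0.168, 0.986, 0.001], [0.0, 0.001, -1.0]]
force: [0.2, -0.8, -2.0]
opening: 0.459
grasp_force: 29.9
```

Emit:
{"fn": "play_rows", "kwargs": {
  "motion": [
    [[0, 0, -0.006, 0, 0, 0], [0, 0, -0.014, 0, 0, 0], [0, 0, -0.024, 0, 0, 0], [0, 0, -0.034, 0, 0, 0], [0, 0, -0.044, 0, 0, 0], [0, 0, -0.052, 0, 0, 0], [0, 0, -0.058, 0, 0, 0], [0, 0, -0.06, 0, 0, 0]]
  ]
}}

```text
time_s: 11.9
position: [0.4854, -0.1882, 0.269]
tcp_rot: [[-0.986, 0.168, 0.002], [0.168, 0.986, -0.001], [-0.002, -0.001, -1.0]]
force: [-0.5, -0.5, -3.5]
opening: 0.462
grasp_force: 29.9
```

```bash
python3 - <<'E'
from h import *
go(.487,.02,.265,99.7)
go(.4865,.2419,.265,99.7)
d=imaging.capture('scene')
cv2.imwrite('pics/sc3.png',cv2.resize(d['frame'][40:195,160:300,::-1],None,fx=3.8,fy=3.8,interpolation=cv2.INTER_CUBIC))
E
```

```text
t 11.9 pos [ 0.4854 -0.1882  0.269 ] F [-0.5 -0.5 -3.5] op 0.0402 grip 29.9
shift [0.0334 0.2055 0.0037] turn [ -0.08   0.12 -19.37]
t 11.9 pos [ 0.4854 -0.1882  0.269 ] F [-0.5 -0.5 -3.5] op 0.0402 grip 29.9
shift [0.0711 0.4242 0.0034] turn [ -0.08   0.12 -19.37]
```

View pics/sc3.png

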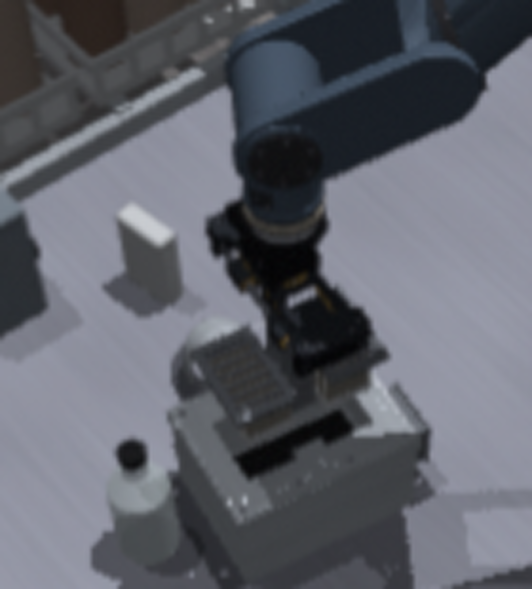

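Converted, -14 degrees / 60 = -0.2333.

Emit:
{"fn": "play_rows", "kwargs": {
  "motion": [
    [[0.002, 0.01, 0, 0, 0, -0.0167], [0.005, 0.03, 0, 0, 0, -0.0333], [0.01, 0.058, 0, 0, 0, -0.0667], [0.015, 0.088, 0, 0, 0, -0.1], [0.02, 0.118, 0, 0, 0, -0.1333], [0.025, 0.148, 0, 0, 0, -0.1667], [0.03, 0.178, 0, 0, 0, -0.2], [0.035, 0.208, 0, 0, 0, -0.2333]]
  ]
}}

```text
time_s: 12.62
position: [0.4841, 0.0252, 0.2668]
tcp_rot: [[-0.997, -0.078, -0.002], [-0.078, 0.997, 0.001], [0.002, 0.001, -1.0]]
force: [0.5, 0.6, -3.0]
opening: 0.464
grasp_force: 29.9
```

```bash
python3 - <<'E'
from h import *
go(.4865,.2419,.265,99.7)
E
```

```text
t 12.62 pos [0.4841 0.0252 0.2668] F [ 0.5  0.6 -3. ] op 0.0404 grip 29.9
shift [-0.0192  0.2159  0.002 ] turn [ 0.06 -0.11 -5.24]
```

Converted, -5.2 degrees / 60 = -0.0867.

Emit:
{"fn": "play_rows", "kwargs": {
  "motion": [
    [[-0.003, 0.03, 0, 0, 0, -0.0167], [-0.006, 0.062, 0, 0, 0, -0.0333], [-0.009, 0.096, 0, 0, 0, -0.05], [-0.012, 0.13, 0, 0, 0, -0.0667], [-0.015, 0.162, 0, 0, 0, -0.0833], [-0.017, 0.188, 0, 0, 0, -0.0867], [-0.018, 0.205, 0, 0, 0, -0.0867], [-0.019, 0.213, 0, 0, 0, -0.0867]]
  ]
}}

```text
time_s: 13.28
position: [0.4866, 0.2397, 0.2667]
tcp_rot: [[-0.986, -0.169, -0.002], [-0.169, 0.986, 0.001], [0.002, 0.001, -1.0]]
force: [0.2, 0.1, -2.7]
opening: 0.46
grasp_force: 29.9
```

Emit:
{"fn": "play_rows", "kwargs": {
  "motion": [
    [[0, 0, 0, 0, 0, 0], [0, 0, 0, 0, 0, 0], [0, 0, 0, 0, 0, 0]]
  ]
}}

```text
time_s: 13.53
position: [0.4878, 0.2358, 0.2672]
tcp_rot: [[-0.986, -0.165, -0.001], [-0.165, 0.986, -0.001], [0.001, -0.001, -1.0]]
force: [0.5, -0.2, -3.2]
opening: 0.463
grasp_force: 29.9
```

```bash
python3 - <<'E'
from h import *
go(.4865,.2419,.265,99.7)
d=imaging.capture('top')
cv2.imwrite('pics/top4.png',cv2.resize(d['frame'][145:275,130:240,::-1],None,fx=4.5,fy=4.5,interpolation=cv2.INTER_CUBIC))
E
```

```text
t 13.53 pos [0.4878 0.2358 0.2672] F [ 0.5 -0.2 -3.2] op 0.0403 grip 29.9
shift [0.0003 0.0062 0.0022] turn [-0.04 -0.07 -0.21]
```

View pics/top4.png

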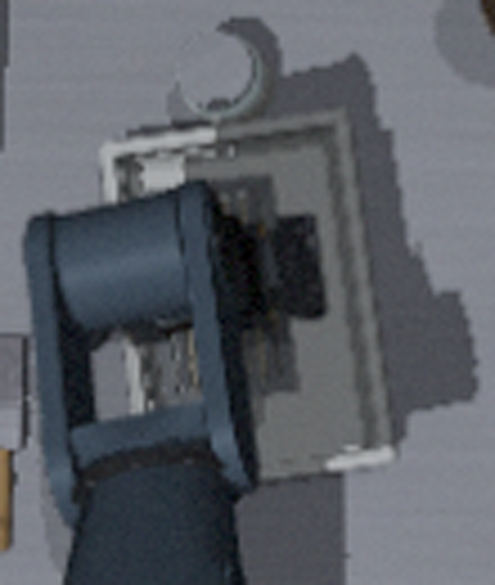

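Emit:
{"fn": "play_rows", "kwargs": {
  "motion": [
    [[0, 0.002, 0.008, 0, 0, 0], [0, 0.004, 0.026, 0, 0, 0], [0, 0.004, 0.048, 0, 0, 0], [0, 0.004, 0.072, 0, 0, 0], [0, 0.004, 0.096, 0, 0, 0], [0, 0.004, 0.118, 0, 0, 0], [0, 0.004, 0.135, 0, 0, 0], [0, 0.004, 0.147, 0, 0, 0]]
  ]
}}

```text
time_s: 14.25
position: [0.4866, 0.2396, 0.1183]
tcp_rot: [[-0.986, -0.164, -0.003], [-0.164, 0.986, -0.001], [0.003, -0.0, -1.0]]
force: [0.3, -0.6, -2.9]
opening: 0.458
grasp_force: 29.9
```

Emit:
{"fn": "play_rows", "kwargs": {
  "motion": [
    [[0, 0, 0.005, 0, 0, 0], [0, 0, 0.01, 0, 0, 0], [0, 0, 0.014, 0, 0, 0], [0, 0, 0.018, 0, 0, 0], [0, 0, 0.021, 0, 0, 0], [0, 0, 0.024, 0, 0, 0], [0, 0, 0.026, 0, 0, 0], [0, 0, 0.028, 0, 0, 0]]
  ]
}}

```text
time_s: 14.92
position: [0.4876, 0.2409, 0.0927]
tcp_rot: [[-0.986, -0.166, 0.001], [-0.166, 0.986, 0.0], [-0.001, 0.0, -1.0]]
force: [0.3, 0.3, -2.6]
opening: 0.455
grasp_force: 29.9
```

```bash
python3 - <<'E'
from h import *
go(.4865,.2419,.088,99.7)
E
```

```text
t 14.92 pos [0.4876 0.2409 0.0927] F [ 0.3  0.3 -2.6] op 0.0396 grip 29.9
shift [0.001  0.0012 0.0047] turn [ 0.    0.04 -0.17]
```

Emit:
{"fn": "play_rows", "kwargs": {
  "motion": [
    [[0, 0, 0.001, 0, 0, 0], [0, 0, 0.002, 0, 0, 0], [0, 0, 0.003, 0, 0, 0], [0, 0, 0.004, 0, 0, 0], [0, 0, 0.004, 0, 0, 0], [0, 0, 0.004, 0, 0, 0]]
  ]
}}

```text
time_s: 15.42
position: [0.4875, 0.2408, 0.0885]
tcp_rot: [[-0.986, -0.166, -0.0], [-0.166, 0.986, 0.0], [0.0, 0.0, -1.0]]
force: [0.7, 0.9, -3.0]
opening: 0.456
grasp_force: 29.9
```

Emit:
{"fn": "play_rows", "kwargs": {
  "motion": [
    [[0, 0, 0.001, 0, 0, 0], [0, 0, 0.001, 0, 0, 0], [0, 0, 0.002, 0, 0, 0], [0, 0, 0.002, 0, 0, 0]]
  ]
}}

```text
time_s: 15.75
position: [0.4876, 0.2409, 0.0883]
tcp_rot: [[-0.986, -0.166, 0.001], [-0.166, 0.986, 0.0], [-0.001, -0.0, -1.0]]
force: [-3.8, -1.8, 10.9]
opening: 0.459
grasp_force: 30.3
```

Emit:
{"fn": "play_rows", "kwargs": {
  "motion": [
    [[0, 0, -0.001, 0, 0, 0], [0, 0, -0.001, 0, 0, 0], [0, 0, -0.001, 0, 0, 0]]
  ]
}}

```text
time_s: 16.0
position: [0.4878, 0.2409, 0.0883]
tcp_rot: [[-0.986, -0.166, 0.001], [-0.166, 0.986, 0.0], [-0.001, 0.0, -1.0]]
force: [-1.1, -0.5, 6.8]
opening: 0.465
grasp_force: 30.1
```

Emit:
{"fn": "play_rows", "kwargs": {
  "motion": [
    [[0, 0, 0, 0, 0, 0], [0, 0, 0, 0, 0, 0], [0, 0, 0, 0, 0, 0], [0, 0, 0, 0, 0, 0], [0, 0, 0, 0, 0, 0], [0, 0, 0, 0, 0, 0], [0, 0, 0, 0, 0, 0], [0, 0, 0, 0, 0, 0]]
  ],
  "fingers": 0.087
}}

```text
time_s: 16.67
position: [0.4876, 0.2408, 0.0873]
tcp_rot: [[-0.986, -0.165, -0.0], [-0.165, 0.986, -0.0], [0.0, -0.0, -1.0]]
force: [0.6, 0.3, 0.2]
opening: 0.958
grasp_force: 0.0
```

Emit:
{"fn": "play_rows", "kwargs": {
  "motion": [
    [[0, 0, 0, 0, 0, 0], [0, 0, 0, 0, 0, 0], [0, 0, 0, 0, 0, 0], [0, 0, 0, 0, 0, 0], [0, 0, 0, 0, 0, 0], [0, 0, 0, 0, 0, 0]]
  ]
}}

```text
time_s: 17.17
position: [0.4875, 0.2408, 0.0875]
tcp_rot: [[-0.986, -0.166, 0.0], [-0.166, 0.986, 0.0], [-0.0, 0.0, -1.0]]
force: [-0.1, 0.1, 0.2]
opening: 1.0
grasp_force: 0.0
```

Emit:
{"fn": "play_rows", "kwargs": {
  "motion": [
    [[0, 0, -0.004, 0, 0, 0], [0, 0, -0.014, 0, 0, 0], [0, 0, -0.03, 0, 0, 0], [0, 0, -0.06, 0, 0, 0], [0, 0, -0.095, 0, 0, 0], [0, 0, -0.13, 0, 0, 0], [0, 0, -0.165, 0, 0, 0], [0, 0, -0.2, 0, 0, 0]]
  ]
}}

```text
time_s: 17.83
position: [0.4869, 0.2407, 0.2903]
tcp_rot: [[-0.986, -0.166, 0.001], [-0.166, 0.986, 0.0], [-0.001, 0.0, -1.0]]
force: [0.8, -0.3, 0.1]
opening: 1.001
grasp_force: 0.0
```

Emit:
{"fn": "play_rows", "kwargs": {
  "motion": [
    [[0, -0.015, 0, 0, 0, 0], [0, -0.045, 0, 0, 0, 0], [0, -0.08, 0, 0, 0, 0], [0, -0.115, 0, 0, 0, 0], [0, -0.15, 0, 0, 0, 0], [0, -0.18, 0, 0, 0, 0], [0, -0.2, 0, 0, 0, 0], [0, -0.21, 0, 0, 0, 0]]
  ]
}}

```text
time_s: 18.5
position: [0.5226, 0.0311, 0.2885]
tcp_rot: [[-0.987, -0.163, 0.001], [-0.163, 0.987, -0.001], [-0.001, -0.001, -1.0]]
force: [0.6, 0.9, 0.2]
opening: 1.001
grasp_force: 0.0
```

Emit:
{"fn": "play_rows", "kwargs": {
  "motion": [
    [[0, 0, 0, 0, 0, 0], [0, 0, 0, 0, 0, 0], [0, 0, 0, 0, 0, 0]]
  ]
}}

```text
time_s: 18.75
position: [0.5217, 0.0349, 0.2878]
tcp_rot: [[-0.986, -0.166, -0.0], [-0.166, 0.986, 0.001], [0.0, 0.001, -1.0]]
force: [-0.3, 0.2, -1.0]
opening: 1.001
grasp_force: 0.0
```

```bash
python3 - <<'E'
from h import *
d=imaging.capture('scene')
for n in('gate_top','cover','crate','spray','jar','bag','logger','brush'):
    print(n,[(np.round(q['at'],3).tolist(),round(q['confidence'],2)) for q in finder.recognise('scene',n)[:2]])
cv2.imwrite('pics/sc5.png',cv2.resize(d['frame'][100:300,180:380,::-1],None,fx=3,fy=3,interpolation=cv2.INTER_CUBIC))
E
```

```text
gate_top [([0.468, -0.302, 0.13], 0.44)]
cover [([0.5, 0.242, 0.064], 0.6)]
crate [([0.494, 0.244, 0.003], 0.89)]
spray [([0.661, -0.222, 0.1], 0.61)]
jar [([0.697, 0.276, 0.112], 0.88)]
bag [([0.779, 0.024, 0.175], 0.96)]
logger []
brush [([0.389, 0.463, 0.016], 0.86)]
```

View pics/sc5.png

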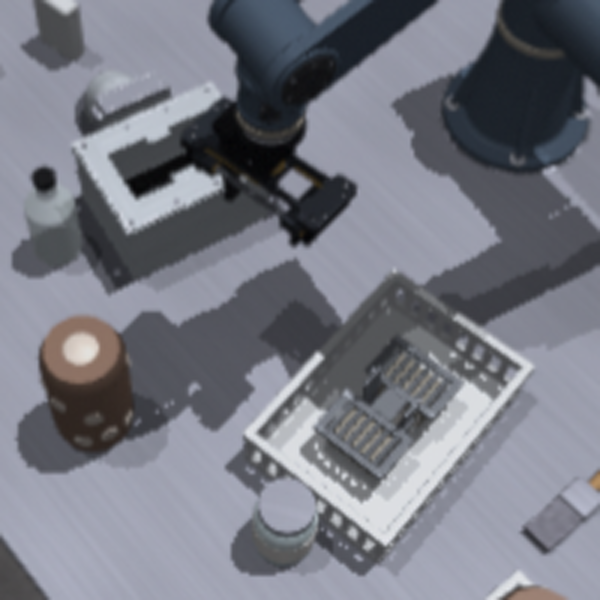

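The cover lies flat, centred in the crate (around pixel (390,405) of the crop). The gate handle is down at (145,90), and the other things still in view have not moved.

```bash
python3 -c "
from h import *
print(bot.hand_in())"
```

```text
the job is handed in; nothing more can be done
None
```

The job is handed in: the gate was pushed shut to its stop first, then the cover was unclipped, lifted out with its filter and laid flat, filter side down, on the floor of the empty white crate, in about 19 s; no other item I re-checked had moved, though I did not re-measure the logger.

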